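Lock the objective carousel at its index

TASK

Lock the objective carousel at its index position. First stand the locking pin in the guide block above the platter's rim and let go of it, so that it rides on the ring round the platter; then turn the platter anticlockwise (seen from above) by pushing gently on one of its upright posts until the pin drops fully into the ring's slot, and keep pressing the post lightly against the pin for a moment (about 5 N, never as much as 20 N) to make sure that it is locked. Let go, with the pin left in and the bystanders left alone.

Things in the scene. Friction and masses are not known exactly. Their poses are not given: they have to be found in the camera images.
- carousel: fixed stand of the carousel: dark round foot 150 mm across with a spindle, and on its +x side an upright bar carrying an aluminium guide block. Origin on the table at the platter's axis, z up, x towards the guide. The guide block (66 mm radial, 34 mm wide, underside 48 mm and top 78 mm above the table) overhangs the rim from 71 mm outwards.
- guide (a point): centre of the mouth of the guide block's vertical through bore, at the block's top face: 88 mm from the axis along the stand's x, 78 mm above the table. Bore 11.5 mm wide, 30 mm long, mouth chamfered by 3 mm; it opens 6 mm above the ring's top
- platter: grey platter 149 mm across, 12 mm thick, top 42 mm above the table, turning freely (under 1 N at a post) about its origin (underside centre). Clamped flush round it, and turning with it: an aluminium ring 210 mm across with one radial slot, 12 mm wide, open at the rim. The clamping differs: the slot lies within 0.14 rad of the platter's x axis, which starts 0.5 to 1.15 rad clockwise of the guide
- post0 (a point): centre of the top of the first of three upright steel posts on the platter: 12 mm thick, 42 mm tall above the platter (foot flange 18 mm wide, 4 mm high), 64 mm from the axis, 120 degrees anticlockwise of the platter's x axis seen from above. Objectives and a lens tube up to 56 mm tall stand fixed between the posts, 30 mm from the axis
- post1 (a point): same, post 210 degrees anticlockwise of the platter's x axis
- post2 (a point): same, post 300 degrees anticlockwise of the platter's x axis
- pin: loose steel locking pin, 72 mm long, 50 to 90 g: shaft 9 mm thick, 46 mm long with a chamfered foot, and a round dark head 22 mm thick and 26 mm tall. Origin at the foot, z along the pin to the head. Riding on the ring its foot is 36 mm below the guide's mouth, its head 10 mm above the block; dropped into the slot it falls 10 mm further until the head sits on the guide block.
- pin_head (a point): centre of the pin's head, 59 mm above its foot
- pin_stand: fixed black parking block, 50 x 50 x 44 mm, with one blind hole 11.5 mm wide and 34 mm deep in which the pin stands, its head 12 mm above the block; origin under its centre
- filter_cube: bystander: black filter cube 34 x 34 x 36 mm; leave it alone
- oil_dropper: bystander: brown dropper bottle 25 mm across, 70 mm tall; leave it alone
- petri_dish: bystander: petri dish 55 mm across, 12 mm high; leave it alone
- coverslip_box: bystander: clear box 30 x 30 x 14 mm; leave it alone
Mind the look-alikes: they are no part of the job. What is meant by the pin is not orange, and is the smaller of those in its own colour.

How it is judged (in metres and radians):
On the way, in this order (a step that is already met when the one before it is completed fails the run):
1. the pin stands in the guide's bore, let go, riding on the ring, not yet in the slot (horizontal distance between pin and guide below 0.004 m and z of pin in the frame of guide between -0.04 and -0.032 m and contact force between the fingers and pin below 0.1 N), for 0.2 s.
2. the pin has dropped into the slot and the fingers press the platter against it with more than 2.5 N (z of pin in the frame of guide between -0.05 and -0.043 m and horizontal distance between pin and guide below 0.005 m and angle between pin's own z axis and vertical below 0.15 rad and contact force between the fingers and pin below 0.1 N and contact force between the fingers and platter above 2.5 N), for 0.2 s.
At the end, for the whole second after the job is handed in: The pin stands in the guide's bore (its foot within 5 mm of the middle, tilted less than 0.15 rad), dropped into the slot with its foot 43 mm or more below the guide's mouth (seated: 46 mm), all at rest (z of pin in the frame of guide between -0.05 and -0.043 m and horizontal distance between pin and guide below 0.005 m and angle between pin's own z axis and vertical below 0.15 rad and linear speed of pin below 0.01 m/s and angular speed of platter below 0.03 rad/s); the robot touches nothing.
It fails at once if the fingers push the platter with more than 20 N (contact force between the fingers and platter above 20 N).
It fails at once if the filter_cube is moved more than 25 mm (distance of filter_cube from where it was at the start of the episode above 0.025 m).
It fails at once if the oil_dropper is moved more than 25 mm (distance of oil_dropper from where it was at the start of the episode above 0.025 m).
It fails at once if the petri_dish is moved more than 25 mm (distance of petri_dish from where it was at the start of the episode above 0.025 m).
It fails at once if the coverslip_box is moved more than 25 mm (distance of coverslip_box from where it was at the start of the episode above 0.025 m).
It also fails if it takes over 67 s, if anything falls off the work surface, if the arm or the gripper's body presses on something with over 40 N, if the wrist force passes 120 N, or if a joint passes its speed limit or range.

ROBOT

A 6-joint arm with a two-finger parallel gripper is mounted at the origin on a cart in front of the work surface, level with it; the furniture and walls round the work are solid. World frame = base frame: x ahead of the robot, y to its left, z up, the work surface at z = 0. Lengths are in mm, angles in rad, forces in N, time in s.
With the tool pointing down it reaches from about 350 to 775 mm from the base axis. Payload 7.3 kg.
Tool frame: the origin (TCP) lies midway between the tips of the shut fingers; the grasp point (between the pads) lies 19 mm behind it; z points along the fingers, y is the line along which they close (so a half turn about z gives the same grasp; the last joint's range is limited). The gripper opens to 92 mm and grips with 3 to 60 N. Pads are 19 mm wide; open, the fingers measure 130 mm over their backs; the gripper's body (75 mm by 190 mm) begins 47 mm behind the grasp point.
Start: joints at [1.182, 0.342, 1.524, -0, 1.275, -0.146], TCP at [126.205, 509.625, 226.741] pointing down, gripper open.
Joint ranges: [-2.53, 2.53], [-0.77, 2.02], [0.04, 2.7], [-1, 4.14], [0.28, 2.66], [-3.11, 3.11]. Speed limits (rad/s): [2.57, 2.57, 3.14, 3.14, 3.14, 3.14].

INTERFACE

Orientations are given as [roll, pitch, yaw] about the fixed x, y, z axes, in that order (R = Rz(yaw) Ry(pitch) Rx(roll)).
In Python, from plant import bot gives the robot as it stands.
- The arm moves only by the tool jog_arm, never from a script. Its arguments are lists of equal length, an entry for each row: "dp": the shift along the tool's x, y, z in m, a list of three; "twist": the turn about the tool's z in degrees. A call has 1 to 10 rows; each row shifts and turns the commanded pose from where the row before left it, along the tool's axes as they then stand; what a row does not reach is not made up. A row lasts 1/8 s, in which the tool goes at most 62.5 mm and 10.7 degrees, less where a joint would pass 70% of its speed; a pose out of reach is approached as far as the arm can. A call is refused whole if a number of a shift passes 0.0625 or a number of a turn 10.7, either way. A call with a gripper value outside its range is refused whole. "jaw" is the finger opening in m, from 0 to 0.0918, set as the call begins (left out, the last holds). The fingers move at their own pace and stop on an object; the grip force is fixed at half the most. Time passes only in rows, so rows that do not move let the fingers close. It gives the time, the measured TCP pose, the force, the opening and the grip force at its end, in the units of the state.
- bot.get_obs(): the state, without advancing time (a new reading comes with each control period).
- bot.capture(name): name is "side" or "top" or "wrist"; returns the picture (400x640x3 uint8, blue, green, red); there is no depth.
- bot.camera_params(name): a dict with "fx", "fy", "cx", "cy" (pixels), "R" (3x3) and "t" (3): a world point X has camera coordinates R X + t. Camera axes: x right, y down, z forward; pixel columns grow to the right and rows downward; lengths in mm; the calibration is good to about 2 mm. A picture is of the moment at which its call begins: read the wrist's pose just before it. camera_params takes no time and is no camera call; for the wrist camera it gives the pose at the moment of the call.
- bot.close_job(): hands the job in; it is judged then, once.
Trained networks look in the newest picture that a camera, given by its name, has taken for a name from the list of things; names that differ only in an ending like _2 or _b are one class to them, and where a whole thing is asked for, a point or a joint stands for the part that bears it (a point fixed in the world has none). Each returns a list of dicts, best first, with "confidence" (0 to 1); they miss things now and then, are a little off and sometimes report something else, mostly with a low value. They report only what shows in the picture. A call takes as long as a camera call. They do not tell look-alikes from the thing itself.
- bot.find_in(camera, label): "bbox" ([centre column, centre row, width, height] in pixels, round what is visible of it).
- bot.masks_of(camera, label): "pixels" (400x640 bool, what is visible of it) and "bbox" ([centre column, centre row, width, height] in pixels, round what is visible of it).
The state is a dict: "time": time; "joint_positions": joint angles; "dq": joint speeds; "tau": joint torques, N m; "tool_pos": TCP position; "tcp_rot": TCP orientation; "contact_force": force on the tool from outside, world axes, zero at the start; "moment": the same for the moment, N m; "grip_width": finger opening in mm; "finger_force": force on a finger pad.
Only numpy, scipy, OpenCV 4.12 (cv2) and the standard library are available. Lean on these libraries where they do the work, as an engineer would, in place of code of your own. Each camera call takes 0.05 s, during which the arm holds its last target. There are 200 camera calls.

## Working session

There is one attempt and no reset: what is moved stays moved. The work goes in short steps, Python scripts to look and compute and a tool call to move; the robot and the scene stay as the last step left them, time stands still between calls to the robot, and variables do not carry over. Pictures are saved under pics/ and viewed, at most 10 in all, crops included, and the job is handed in when it is done.

Besides the shell and the picture viewer there is one more tool, called after "Call:" by a JSON object that holds its "method" and its "body". jog_arm: Moves the arm, as the interface text tells. Its arguments: {"type":"object","properties":{"dp":{"type":"array"},"twist":{"type":"array"},"jaw":{"type":"number"}},"required":["dp","twist"]}

```bash
mkdir -p pics
cat > h.py <<'E'
import numpy as np, cv2
from plant import bot
def ray(cam,u,v):
    p=bot.camera_params(cam);R=np.array(p['R']);t=np.array(p['t']).ravel()
    d=R.T@np.array([(u-p['cx'])/p['fx'],(v-p['cy'])/p['fy'],1]);return -R.T@t,d
def atz(cam,u,v,z):
    o,d=ray(cam,u,v);return o+d*(z-o[2])/d[2]
def proj(cam,X):
    p=bot.camera_params(cam);c=np.array(p['R'])@np.array(X)+np.array(p['t']).ravel()
    return p['fx']*c[0]/c[2]+p['cx'],p['fy']*c[1]/c[2]+p['cy']
E
python3 - <<'E'
from h import *
o=bot.get_obs();print({k:np.round(v,3) for k,v in o.items()})
for c in('top','side'):
    im=bot.capture(c);cv2.imwrite(f'pics/{c}0.png',im)
    print(c,ray(c,320,200))
    for l in('carousel','guide','platter','post0','pin','pin_head','pin_stand','filter_cube','oil_dropper','petri_dish','coverslip_box'):
        print(l,[(np.round(d['bbox']).astype(int).tolist(),round(d['confidence'],2)) for d in bot.find_in(c,l)])
E
```

```text
{'time': np.float64(0.0), 'joint_positions': array([ 1.182,  0.343,  1.525, -0.   ,  1.275, -0.146]), 'dq': array([ 0.001,  0.002,  0.001, -0.001, -0.001,  0.003]), 'tau': array([ 2.0000e-03, -4.3125e+01, -2.4422e+01,  7.2000e-02,  5.6000e-02,
       -0.0000e+00]), 'tool_pos': array([126.061, 509.241, 226.062]), 'tcp_rot': array([-3.14 , -0.   ,  2.899]), 'contact_force': array([0.439, 0.078, 0.307]), 'moment': array([-0.006,  0.038,  0.026]), 'finger_force': np.float64(0.0), 'grip_width': np.float64(92.05)}
top (array([ 318.01146088, -233.01696057, 1038.18252098]), array([ 0.23475522, -0.00369482, -0.97223947]))
carousel [([270, 207, 105, 123], 0.57)]
guide [([269, 205, 108, 126], 0.69)]
platter [([271, 217, 104, 104], 0.86)]
post0 [([271, 218, 102, 98], 0.56), ([417, 173, 15, 19], 0.46)]
pin [([395, 271, 21, 14], 0.71), ([395, 190, 12, 15], 0.6), ([270, 217, 101, 99], 0.59)]
pin_head [([397, 190, 12, 14], 0.54), ([393, 270, 20, 13], 0.47), ([409, 227, 12, 10], 0.41)]
pin_stand [([404, 231, 34, 33], 0.6), ([272, 218, 102, 99], 0.51)]
filter_cube [([371, 158, 21, 24], 0.58)]
oil_drop
[... 199 characters left out ...]
73021 ]), array([ 0.1028297 ,  0.86955568, -0.48322292]))
carousel [([326, 188, 108, 62], 0.56)]
guide [([327, 188, 112, 56], 0.59)]
platter [([319, 186, 96, 56], 0.86), ([317, 266, 38, 38], 0.41)]
post0 [([316, 186, 93, 46], 0.66)]
pin [([267, 243, 21, 46], 0.76), ([360, 246, 9, 30], 0.61), ([316, 246, 11, 25], 0.6)]
pin_head [([266, 244, 11, 46], 0.91), ([315, 247, 15, 26], 0.73), ([359, 247, 11, 36], 0.73)]
pin_stand [([319, 263, 33, 37], 0.6), ([250, 184, 24, 9], 0.17)]
filter_cube [([397, 239, 24, 27], 0.62)]
oil_dropper [([252, 226, 10, 34], 0.66), ([326, 187, 108, 59], 0.38)]
petri_dish [([251, 184, 23, 14], 0.86)]
coverslip_box [([391, 280, 18, 19], 0.86), ([253, 228, 12, 27], 0.33)]
```

Run:
```python
from h import *
a=cv2.imread('pics/top0.png')[130:330,190:450];b=cv2.imread('pics/side0.png')[140:310,220:430]
cv2.imwrite('pics/t1.png',cv2.resize(a,None,fx=3,fy=3,interpolation=cv2.INTER_CUBIC))
cv2.imwrite('pics/s1.png',cv2.resize(b,None,fx=3.5,fy=3.5,interpolation=cv2.INTER_CUBIC))
```

```text
(no output)
```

View pics/t1.png

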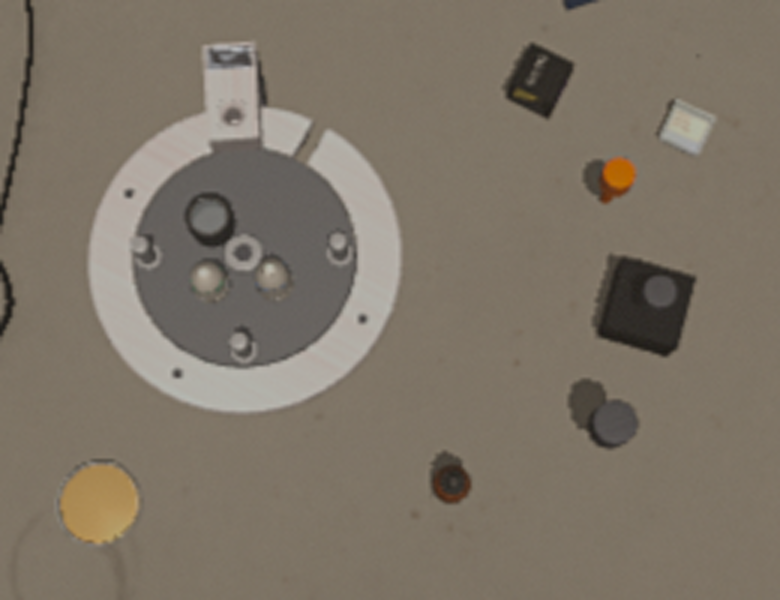

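View pics/s1.png

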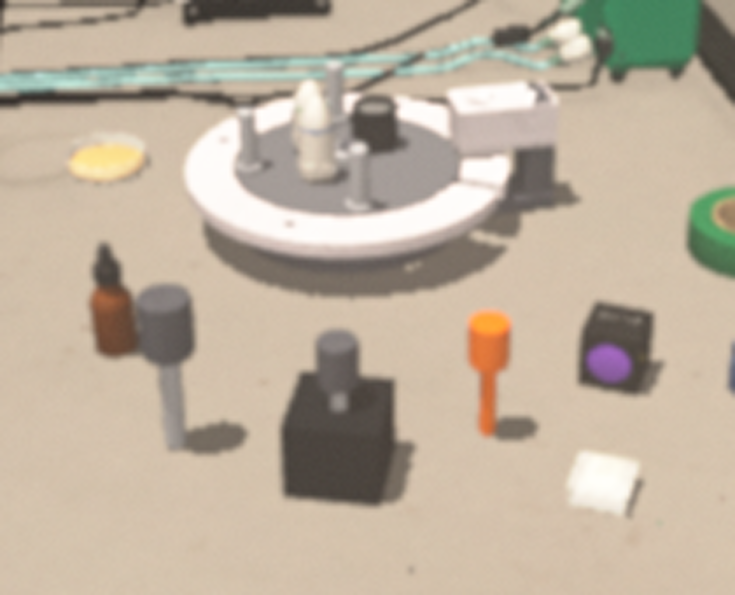

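Candidates for the pin in the top image are the dark pin in the black stand (410,227), a larger dark pin (394,271) and an orange pin (396,188). I choose the one in the stand: it is not orange and is the smaller of the two dark ones. The guide bore is near (267,168), the slot near (294,176), and the posts near (303,211), (270,244) and (237,211).

Run:
```python
from h import *
T=lambda x,y:(190+x/3,130+y/3)
S=lambda x,y:(220+x/3.5,140+y/3.5)
for n,p,z in(('pintop',T(660,291),82),('bore',T(233,116),78),('hub',T(243,252),50),('p_right',T(339,241),84),('p_bot',T(240,340),84),('p_left',T(142,243),84),('slot out',T(320,125),42),('slot in',T(305,157),42),('bigpin',T(614,423),90),('orange',T(619,175),85),('cube',T(540,80),36),('bottle',T(451,482),70),('ring L',T(89,255),42),('ring R',T(401,255),42),('ring B',T(245,411),42),('stand',T(652,305),44)): print(n,atz('top',*p,z).round(1))
for n,p,z in(('pintop',S(338,345),82),('orange',S(490,325),85),('post front',S(358,150),84),('post left',S(246,113),84),('post back',S(333,68),84)):print('side',n,atz('side',*p,z).round(1))
# platter ring fit
m=bot.masks_of('top','platter')[0]['pixels'];c,_=cv2.findContours(m.astype('uint8'),0,1);c=max(c,key=len)
P=np.array([atz('top',*q[0],42)[:2] for q in c]);print('ring circle',cv2.minEnclosingCircle(P.astype('float32')))
```

```text
pintop [ 491.6 -407.7   82. ]
bore [ 616.  -134.9   78. ]
hub [ 530.3 -138.5   50. ]
p_right [ 528.7 -203.4   84. ]
p_bot [ 466.1 -139.7   84. ]
p_left [530.5 -76.9  84. ]
slot out [ 619.3 -190.5   42. ]
slot in [ 596.9 -180.    42. ]
bigpin [ 407.6 -372.5   90. ]
orange [ 567.9 -385.3   85. ]
cube [ 649.7 -342.5   36. ]
bottle [ 374.9 -270.9   70. ]
ring L [532.4 -34.6  42. ]
ring R [ 527.4 -243.4   42. ]
ring B [ 425.6 -138.7   42. ]
stand [ 489.2 -408.7   44. ]
side pintop [ 494.4 -411.9   82. ]
side orange [ 570.7 -410.7   85. ]
side post front [ 531.7 -206.9   84. ]
side post left [ 468.7 -143.8   84. ]
side post back [531.3 -83.5  84. ]
ring circle ((530.6277465820312, -137.84860229492188), 105.8848648071289)
```

Call:
{"method": "jog_arm", "body": {"dp": [[0, 0, 0], [0, 0, 0], [-0.038, -0.042, 0], [-0.038, -0.042, 0], [-0.038, -0.042, 0], [-0.038, -0.042, 0], [-0.038, -0.042, 0], [-0.038, -0.042, 0], [-0.038, -0.042, 0], [-0.038, -0.042, 0]], "twist": [-6.95, -6.95, 0, 0, 0, 0, 0, 0, 0, 0], "jaw": 0.045}}

```text
time: 2.5
tool_pos: [431.3, 172.0, 227.0]
tcp_rot: [3.141, 0.001, 3.141]
contact_force: [0.4, 1.1, 0.3]
grip_width: 44.4
finger_force: 0.0
```

Call:
{"method": "jog_arm", "body": {"dp": [[-0.017, -0.038, 0], [-0.017, -0.038, 0], [-0.017, -0.038, 0], [-0.017, -0.038, 0], [-0.017, -0.038, 0], [-0.017, -0.038, 0], [-0.017, -0.038, 0], [-0.017, -0.038, 0], [0, 0, 0], [0, 0, 0]], "twist": [0, 0, 0, 0, 0, 0, 0, 0, 0, 0]}}

```text
time: 3.75
tool_pos: [565.7, -130.0, 226.4]
tcp_rot: [3.141, -0.001, 3.141]
contact_force: [-0.8, 0.3, 0.8]
grip_width: 45.0
finger_force: 0.0
```

Run:
```python
from h import *
print(bot.get_obs()['tool_pos']);p=bot.camera_params('wrist');print(p, ray('wrist',320,200))
im=bot.capture('wrist');cv2.imwrite('pics/w1.png',im)
for n,X in(('bore',(616,-136,78)),('axis',(529.5,-139.5,42))):print(n,proj('wrist',X))
```

```text
[ 565.73336424 -130.02350728  226.42948244]
{'fx': 289.0605829554013, 'fy': 289.0605829554013, 'cx': 319.98997079011406, 'cy': 199.32839493884023, 'R': array([[ 1.27266154e-03,  9.99999174e-01,  1.80808345e-04],
       [ 9.56100773e-01, -1.26977696e-03,  2.93035322e-01],
       [ 2.93035309e-01, -2.00063786e-04, -9.56101599e-01]]), 't': array([ 128.70223671, -577.78920134,  224.72030171])} (array([ 486.40992451, -129.39083541,  384.1448138 ]), array([ 2.95256763e-01, -1.68318147e-04, -9.55420753e-01]))
bore (np.float64(313.92770729898234), np.float64(229.11770566831933))
axis (np.float64(311.07701707338606), np.float64(149.0292597151726))
```

View pics/w1.png

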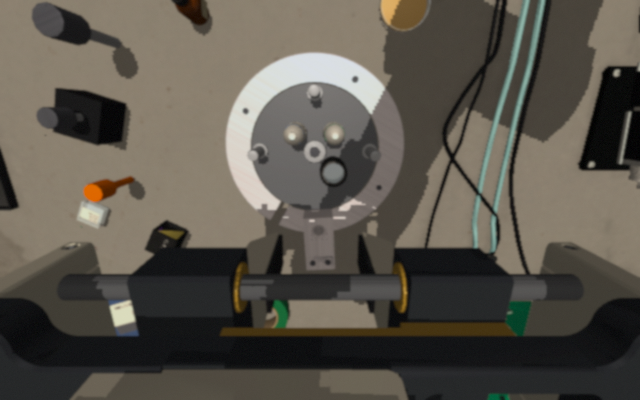

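Run:
```python
from h import *
im=cv2.imread('pics/w1.png')[50:280,220:410]
im=cv2.convertScaleAbs(im,alpha=1.3,beta=10)
cv2.imwrite('pics/w1c.png',cv2.resize(im[:,:],None,fx=2.6*1,fy=2.6,interpolation=cv2.INTER_CUBIC))
```

```text
(no output)
```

View pics/w1c.png

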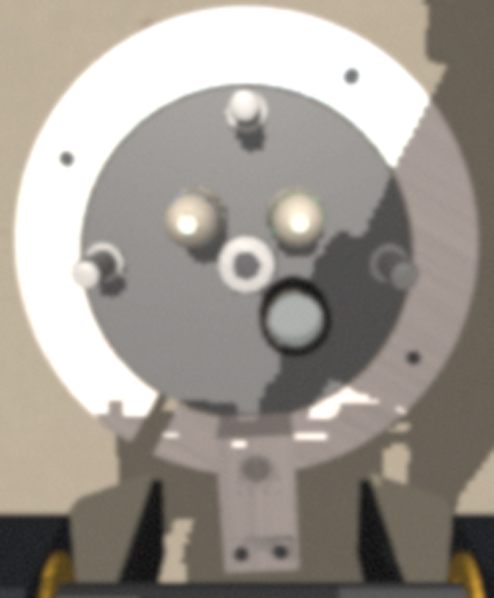

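Wrist view: the bore is at crop (256,468), i.e. pixel (318.5,230). The posts are at crop (245,105), (87,273) and (403,275), the hub at (246,264), and the slot on the left near (150,420).

Run:
```python
from h import *
T=lambda x,y:(220+x/2.6,50+y/2.6)
A=[]
for n,p,z in(('bore',(256,468),78),('hub',(246,264),46),('pbot',(245,103),84),('pright',(87,273),84),('pleft',(403,275),84),('slot',(145,428),42)):
    print(n,atz('wrist',*T(*p),z).round(1))
o,d=ray('wrist',320,200)
```

```text
bore [ 617.1 -130.8   78. ]
hub [ 531.9 -135.3   46. ]
pbot [ 466.8 -134.6   84. ]
pright [ 530.3 -198.1   84. ]
pleft [531.2 -71.9  84. ]
slot [ 611.5 -184.7   42. ]
```

Call:
{"method": "jog_arm", "body": {"dp": [[0.015, -0.034, 0], [0.015, -0.034, 0], [0.015, -0.034, 0], [0.015, -0.034, 0], [0.015, -0.034, 0], [0.015, -0.034, 0], [0.015, -0.034, 0], [0.015, -0.034, 0.02], [0, 0, 0.02], [0, 0, 0]], "twist": [0, 0, 0, 0, 0, 0, 0, 0, 0, 0]}}

```text
time: 5.05
tool_pos: [445.6, -400.9, 185.4]
tcp_rot: [3.139, -0.002, -3.141]
contact_force: [0.4, -0.1, 0.6]
grip_width: 45.0
finger_force: 0.0
```

Run:
```python
from h import *
o=bot.get_obs();print(o['tool_pos'],o['tcp_rot'])
im=bot.capture('wrist')
for l in('pin_head','pin_stand'):
    for d in bot.find_in('wrist',l):
        b=d['bbox'];print(l,np.round(b),round(d['confidence'],2),atz('wrist',b[0],b[1],82).round(1))
u,v=map(int,proj('wrist',(492,-405,82)));print(u,v)
cv2.imwrite('pics/w2.png',cv2.resize(im[v-70:v+70,u-100:u+100],None,fx=4,fy=4,interpolation=cv2.INTER_CUBIC));print(u-100,v-70)
```

```text
[ 445.5699889  -400.89864089  185.43892563] [ 3.13863630e+00 -2.09335531e-03 -3.14119272e+00]
pin_head [314. 242.  20.  30.] 0.97 [ 492.5 -406.9   82. ]
pin_head [355. 159.  36.  35.] 0.95 [ 409.8 -369.5   82. ]
pin_head [332. 294.  19.  43.] 0.57 [ 552.5 -388.2   82. ]
pin_stand [317. 225.  56.  61.] 0.76 [ 475.3 -404.2   82. ]
pin_stand [547. 251. 186. 165.] 0.27 [ 503.2 -172.5   82. ]
316 240
216 170
```

View pics/w2.png

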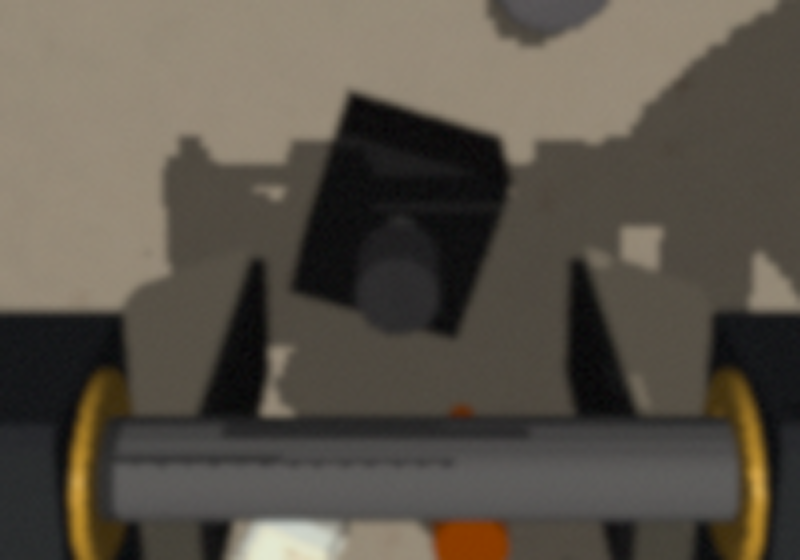

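This crop confirms the choice: the small dark pin standing in the black block, head top at pixel (315.5,243), which is about (494,-405.7). Now I go over it and down.

Call:
{"method": "jog_arm", "body": {"dp": [[-0.024, -0.0025, 0], [-0.024, -0.0025, 0], [0, 0, 0.02], [0, 0, 0.03], [0, 0, 0.03], [0, 0, 0.025], [0, 0, 0.015], [0, 0, 0.01], [0, 0, 0], [0, 0, 0]], "twist": [0, 0, 0, 0, 0, 0, 0, 0, 0, 0]}}

```text
time: 6.45
tool_pos: [494.5, -407.9, 57.7]
tcp_rot: [-3.14, 0.001, 3.141]
contact_force: [-0.0, -0.1, -0.4]
grip_width: 45.0
finger_force: 0.0
```

Call:
{"method": "jog_arm", "body": {"dp": [[0, 0, 0], [0, 0, 0], [0, 0, 0], [0, 0, 0], [0, 0, 0], [0, 0, 0]], "twist": [0, 0, 0, 0, 0, 0], "jaw": 0.0}}

```text
time: 7.2
tool_pos: [494.1, -407.6, 56.9]
tcp_rot: [-3.141, 0.0, 3.141]
contact_force: [0.2, -0.0, 1.8]
grip_width: 20.7
finger_force: 30.0
```

Call:
{"method": "jog_arm", "body": {"dp": [[0, 0, -0.02], [0, 0, -0.04], [0, 0, -0.045], [-0.01, 0.02, -0.015], [-0.018, 0.04, 0], [-0.019, 0.044, 0], [-0.019, 0.044, 0], [-0.019, 0.044, 0], [-0.019, 0.043, 0], [-0.019, 0.04, 0]], "twist": [0, 0, 0, 0, 0, 0, 0, 0, 0, 0]}}

```text
time: 8.45
tool_pos: [616.9, -129.2, 175.1]
tcp_rot: [3.14, -0.003, -3.141]
contact_force: [-0.5, -0.4, -1.0]
grip_width: 21.2
finger_force: 30.0
```

Call:
{"method": "jog_arm", "body": {"dp": [[0, 0, 0], [0, 0, 0.015], [0, 0, 0.01], [0, 0, 0], [0, 0, 0]], "twist": [0, 0, 0, 0, 0]}}

```text
time: 9.07
tool_pos: [617.0, -133.2, 151.7]
tcp_rot: [3.142, 0.0, 3.14]
contact_force: [-0.4, -0.2, -1.3]
grip_width: 21.0
finger_force: 30.0
```

Run:
```python
from h import *
o=bot.get_obs();print(o['tool_pos'],o['tcp_rot'],o['grip_width'],o['contact_force'])
w=bot.capture('wrist');
t=np.array(o['tool_pos']);f=t-[0,0,47]
print('foot proj',proj('wrist',f),proj('side',f),'bore',proj('wrist',(617,-133,78)),proj('side',(617,-133,78)))
s=bot.capture('side')
u,v=map(int,proj('wrist',f));a=cv2.resize(w[v-50:v+50,u-50:u+50],(500,500),interpolation=cv2.INTER_CUBIC);print('w off',u-50,v-50)
u,v=map(int,proj('side',f));b=cv2.resize(s[v-35:v+35,u-20:u+20],(285,500),interpolation=cv2.INTER_CUBIC);print('s off',u-20,v-35)
cv2.imwrite('pics/g1.png',np.hstack([a,b]))
```

```text
[ 616.97331992 -133.19662919  151.71463127] [3.14157341e+00 7.71247855e-05 3.14029207e+00] 21.041702213007696 [-0.41424929 -0.1532535  -1.28692288]
foot proj (np.float64(319.1568589657301), np.float64(219.7853513733412)) (np.float64(355.38063430602944), np.float64(157.23077392595633)) bore (np.float64(319.4982865775668), np.float64(208.3919954370237)) (np.float64(355.1705075606659), np.float64(167.9848632201177))
w off 269 169
s off 335 122
```

View pics/g1.png

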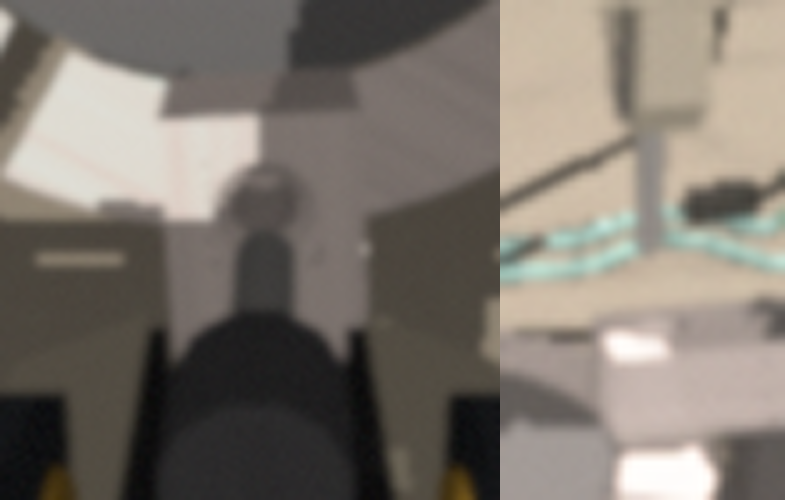

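The wrist crop shows the foot centred on the bore across the image (columns 264 and 262). Along x the bore seems about 1–2 mm further out. I go down close to the mouth and look again.

Call:
{"method": "jog_arm", "body": {"dp": [[-0.001, 0, 0.01], [0, 0, 0.008], [0, 0, 0.004], [0, 0, 0], [0, 0, 0]], "twist": [0, 0, 0, 0, 0]}}

```text
time: 9.8
tool_pos: [618.2, -132.5, 129.9]
tcp_rot: [-3.142, 0.0, 3.141]
contact_force: [0.1, 0.6, -1.3]
grip_width: 21.1
finger_force: 30.0
```

Run:
```python
from h import *
o=bot.get_obs();print(o['tool_pos'],o['contact_force'])
w=bot.capture('wrist');s=bot.capture('side')
t=np.array(o['tool_pos']);f=t-[0,0,47]
for X in(f,t-[0,0,51],t-[4.5,0,47]):print(proj('wrist',X),proj('side',X))
u,v=map(int,proj('wrist',f));a=cv2.resize(w[v-25:v+25,u-25:u+25],(500,500),interpolation=cv2.INTER_CUBIC);print('w off',u-25,v-25)
u,v=map(int,proj('side',f));b=cv2.resize(s[v-25:v+25,u-14:u+14],(280,500),interpolation=cv2.INTER_CUBIC);print('s off',u-14,v-25)
cv2.imwrite('pics/g2.png',cv2.convertScaleAbs(np.hstack([a,b]),alpha=1.3))
```

```text
[ 618.24731748 -132.49032812  129.9152257 ] [ 0.05752214  0.60615186 -1.27030247]
(np.float64(319.31617632012893), np.float64(220.0786224337912)) (np.float64(355.70361006311003), np.float64(165.88832229075405))
(np.float64(319.3314016144624), np.float64(218.1957745808633)) (np.float64(355.6723515945133), np.float64(167.48781011667202))
(np.float64(319.30626183961226), np.float64(214.49552376838253)) (np.float64(353.75732898576376), np.float64(166.02684923722268))
w off 294 195
s off 341 140
```

View pics/g2.png

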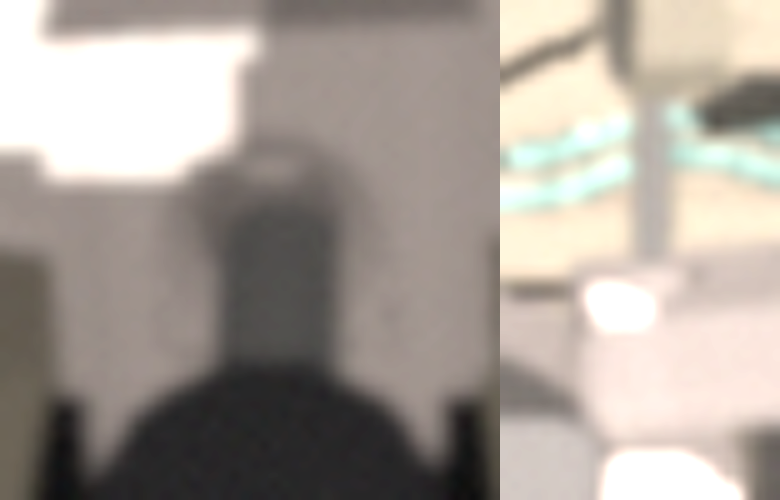

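The foot is within about 1 mm of the bore's centre. I shift 0.5 mm and lower into the bore in small steps.

Call:
{"method": "jog_arm", "body": {"dp": [[-0.0005, -0.0003, 0.003], [0, 0, 0.003], [0, 0, 0.003], [0, 0, 0.003], [0, 0, 0]], "twist": [0, 0, 0, 0, 0]}}

```text
time: 10.52
tool_pos: [618.5, -132.8, 117.4]
tcp_rot: [3.141, -0.0, 3.141]
contact_force: [-0.2, 0.1, -0.3]
grip_width: 21.3
finger_force: 30.0
```

Call:
{"method": "jog_arm", "body": {"dp": [[0, 0, 0.005], [0, 0, 0.005], [0, 0, 0.005], [0, 0, 0.005], [0, 0, 0.003], [0, 0, 0.001], [0, 0, 0]], "twist": [0, 0, 0, 0, 0, 0, 0]}}

```text
time: 11.4
tool_pos: [618.6, -132.8, 93.6]
tcp_rot: [3.141, -0.0, 3.141]
contact_force: [0.9, 0.5, -1.9]
grip_width: 21.1
finger_force: 30.0
```

Call:
{"method": "jog_arm", "body": {"dp": [[0, 0, 0.002], [0, 0, 0.001], [0, 0, 0]], "twist": [0, 0, 0]}}

```text
time: 11.78
tool_pos: [618.6, -132.8, 90.6]
tcp_rot: [3.141, -0.0, 3.141]
contact_force: [0.4, -0.3, -1.1]
grip_width: 21.1
finger_force: 30.0
```

Call:
{"method": "jog_arm", "body": {"dp": [[0, 0, 0], [0, 0, 0], [0, 0, 0], [0, 0, 0], [0, 0, 0], [0, 0, 0]], "twist": [0, 0, 0, 0, 0, 0], "jaw": 0.05}}

```text
time: 12.52
tool_pos: [618.6, -132.8, 90.7]
tcp_rot: [3.142, 0.0, 3.141]
contact_force: [0.7, 1.0, 0.5]
grip_width: 50.2
finger_force: 0.0
```

Call:
{"method": "jog_arm", "body": {"dp": [[0, 0, -0.01], [0, 0, -0.03], [0, 0, -0.03], [0, 0, 0], [0, 0, 0]], "twist": [0, 0, 0, 0, 0]}}

```text
time: 13.15
tool_pos: [618.2, -132.6, 160.3]
tcp_rot: [3.141, -0.001, 3.141]
contact_force: [-0.2, 0.9, -0.5]
grip_width: 50.4
finger_force: 0.0
```

Run:
```python
from h import *
o=bot.get_obs();print(o['tool_pos'],o['contact_force'])
w=bot.capture('wrist');s=bot.capture('side')
print(proj('side',(618,-133,114)),proj('side',(618,-133,104)))
a=cv2.resize(w[100:280,240:420],(500,500),interpolation=cv2.INTER_CUBIC)
b=cv2.resize(s[120:190,335:375],(286,500),interpolation=cv2.INTER_CUBIC)
cv2.imwrite('pics/g3.png',np.hstack([a,b]))
```

```text
[ 618.19556048 -132.62624859  160.26954773] [-0.1877012  0.9436954 -0.5388374]
(np.float64(355.88641272343295), np.float64(153.35279798659013)) (np.float64(355.80648725481143), np.float64(157.45721018834465))
```

View pics/g3.png

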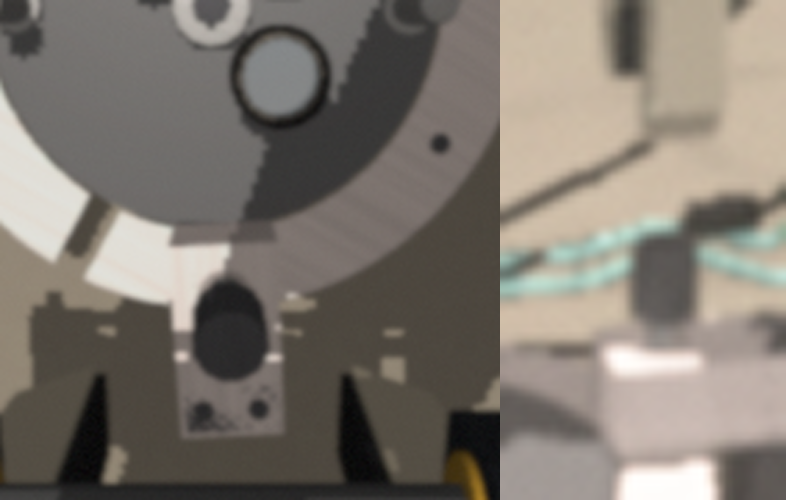

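The pin stands in the bore, riding on the ring: its head is clear of the block in the side crop, and the slot is still about 0.6 rad clockwise. Next I close the fingers and move behind the right-hand post, on its -x side.

Call:
{"method": "jog_arm", "body": {"dp": [[0.03, -0.018, 0], [0.03, -0.018, 0], [0.03, -0.018, 0], [0.028, -0.017, 0], [0, 0, 0.03], [0, 0, 0.03], [0, 0, 0.025], [0, 0, 0.013], [0, 0, 0], [0, 0, 0]], "twist": [0, 0, 0, 0, 0, 0, 0, 0, 0, 0], "jaw": 0.0}}

```text
time: 14.5
tool_pos: [501.1, -204.0, 63.4]
tcp_rot: [-3.141, 0.001, 3.141]
contact_force: [0.6, 0.5, -0.3]
grip_width: 0.2
finger_force: 0.0
```

Call:
{"method": "jog_arm", "body": {"dp": [[-0.0015, 0, 0], [-0.0015, 0, 0], [-0.0015, 0, 0], [-0.0015, 0, 0], [-0.0015, 0, 0], [-0.0015, 0, 0], [-0.0015, 0, 0], [-0.0015, 0, 0], [-0.0015, 0, 0], [-0.0015, 0, 0]], "twist": [0, 0, 0, 0, 0, 0, 0, 0, 0, 0]}}

```text
time: 15.75
tool_pos: [515.5, -203.8, 62.6]
tcp_rot: [3.142, -0.0, 3.141]
contact_force: [-1.6, -0.6, 0.7]
grip_width: 0.3
finger_force: 0.8
```

Call:
{"method": "jog_arm", "body": {"dp": [[-0.0015, 0.0002, 0], [-0.0015, 0.0002, 0], [-0.0015, 0.0002, 0], [-0.0015, 0.0002, 0], [-0.0015, 0.0002, 0], [-0.0015, 0.0002, 0], [-0.0015, 0.0002, 0], [-0.0015, 0.0002, 0], [-0.0015, 0.0002, 0], [-0.0015, 0.0002, 0]], "twist": [0, 0, 0, 0, 0, 0, 0, 0, 0, 0]}}

```text
time: 17.0
tool_pos: [530.7, -201.7, 62.7]
tcp_rot: [3.141, 0.0, 3.141]
contact_force: [-1.3, -1.2, -0.4]
grip_width: 0.7
finger_force: 0.9
```

Run:
```python
from h import *
o=bot.get_obs();print(o['tool_pos'],o['contact_force'])
w=bot.capture('top')
cv2.imwrite('pics/p1.png',cv2.resize(w[135:275,200:340],(600,600),interpolation=cv2.INTER_CUBIC))
```

```text
[ 530.68163777 -201.68191567   62.69140177] [-1.32294655 -1.21955499 -0.37768084]
```

View pics/p1.png

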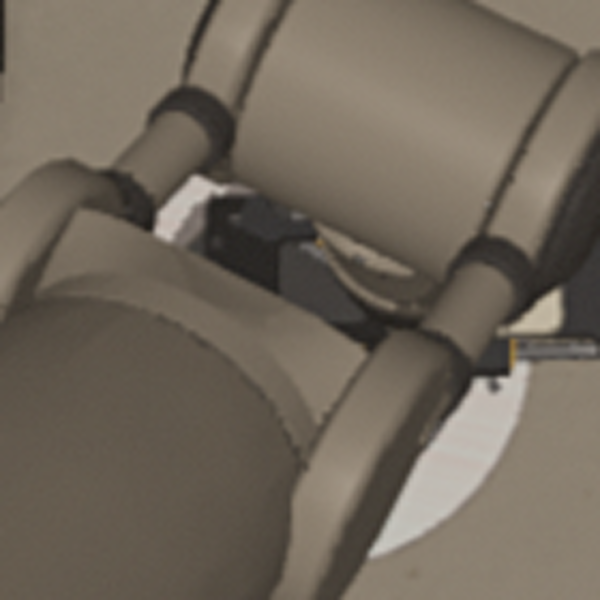

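The top view is hidden by the arm. The light force of about 1.5 N means the post is being pushed, so I carry on more slowly.

Call:
{"method": "jog_arm", "body": {"dp": [[-0.0012, 0.0003, 0], [-0.0012, 0.0003, 0], [-0.0012, 0.0003, 0], [-0.0012, 0.0003, 0], [-0.0012, 0.0003, 0], [-0.0012, 0.0003, 0], [-0.0012, 0.0003, 0], [-0.0012, 0.0003, 0]], "twist": [0, 0, 0, 0, 0, 0, 0, 0]}}

```text
time: 18.05
tool_pos: [540.2, -199.2, 62.7]
tcp_rot: [3.141, -0.0, 3.141]
contact_force: [-1.6, 0.2, 0.7]
grip_width: -0.1
finger_force: 1.0
```

Call:
{"method": "jog_arm", "body": {"dp": [[-0.0008, 0.0003, 0], [-0.0008, 0.0003, 0], [-0.0008, 0.0003, 0], [-0.0008, 0.0003, 0], [-0.0008, 0.0003, 0], [-0.0008, 0.0003, 0], [-0.0008, 0.0003, 0], [-0.0008, 0.0003, 0]], "twist": [0, 0, 0, 0, 0, 0, 0, 0]}}

```text
time: 19.05
tool_pos: [546.7, -196.8, 62.7]
tcp_rot: [3.141, 0.0, 3.141]
contact_force: [-2.7, 1.6, 0.3]
grip_width: 0.5
finger_force: 0.8
```

Call:
{"method": "jog_arm", "body": {"dp": [[-0.0006, 0.0003, 0], [-0.0006, 0.0003, 0], [-0.0006, 0.0003, 0], [-0.0006, 0.0003, 0], [-0.0006, 0.0003, 0]], "twist": [0, 0, 0, 0, 0]}}

```text
time: 19.68
tool_pos: [549.6, -195.5, 62.7]
tcp_rot: [-3.142, 0.0, 3.141]
contact_force: [-2.1, 0.0, -0.7]
grip_width: 0.5
finger_force: 0.6
```

Still moving freely, so I continue in small steps and watch the force.

Call:
{"method": "jog_arm", "body": {"dp": [[-0.0006, 0.0001, 0], [-0.0006, 0.0001, 0], [-0.0006, 0.0001, 0], [-0.0006, 0.0001, 0]], "twist": [0, 0, 0, 0]}}

```text
time: 20.18
tool_pos: [550.9, -194.9, 62.6]
tcp_rot: [3.141, -0.002, -3.142]
contact_force: [-7.2, 0.4, 3.8]
grip_width: 0.2
finger_force: 3.8
```

Call:
{"method": "jog_arm", "body": {"dp": [[-0.0005, 0.0001, 0], [-0.0005, 0.0001, 0], [-0.0005, 0.0001, 0]], "twist": [0, 0, 0]}}

```text
time: 20.55
tool_pos: [551.1, -194.8, 62.6]
tcp_rot: [3.141, -0.005, -3.141]
contact_force: [-13.4, -0.5, 6.3]
grip_width: 0.5
finger_force: 6.1
```

Call:
{"method": "jog_arm", "body": {"dp": [[-0.0005, 0.0001, 0], [-0.0005, 0.0001, 0], [-0.0005, 0.0001, 0]], "twist": [0, 0, 0]}}

```text
time: 20.92
tool_pos: [551.3, -194.7, 62.6]
tcp_rot: [3.141, -0.008, -3.141]
contact_force: [-16.4, -2.8, 9.7]
grip_width: 0.5
finger_force: 8.6
```

The platter has stopped and the force is now too high, so I back off to a light press.

Call:
{"method": "jog_arm", "body": {"dp": [[0.0025, 0, 0], [0, 0, 0], [0, 0, 0]], "twist": [0, 0, 0]}}

```text
time: 21.3
tool_pos: [550.9, -194.8, 62.6]
tcp_rot: [-3.142, -0.003, 3.141]
contact_force: [-7.9, -1.7, 3.6]
grip_width: 0.3
finger_force: 4.1
```

Run:
```python
from h import *
o=bot.get_obs();print(o['tool_pos'],o['contact_force'])
s=bot.capture('side')
cv2.imwrite('pics/p2.png',cv2.resize(s[110:220,270:400],(780,600),interpolation=cv2.INTER_CUBIC))
```

```text
[ 550.94565107 -194.81644121   62.64133979] [-7.90910729 -1.68554982  3.55252053]
```

View pics/p2.png

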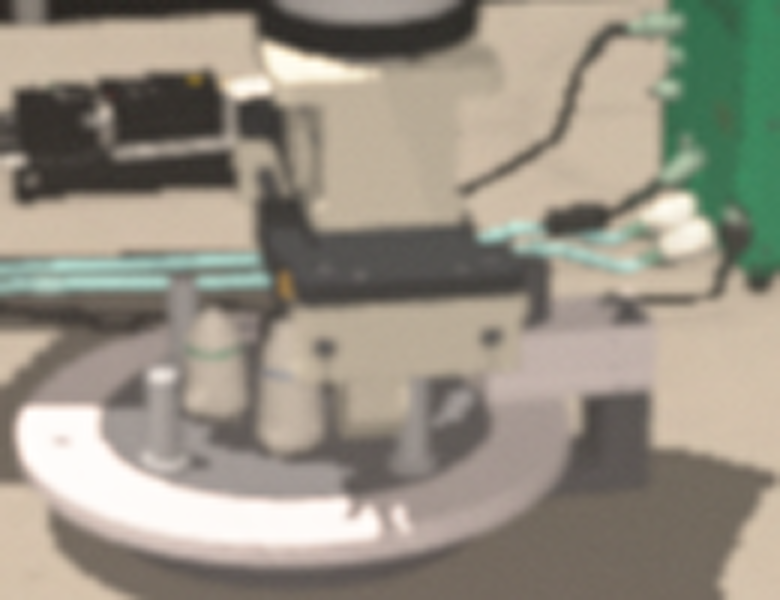

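The finger presses the front-right post, with the pin hidden behind the gripper. I ease to about 5 N, hold, then retreat and check the pin by numbers.

Call:
{"method": "jog_arm", "body": {"dp": [[0.001, 0, 0], [0, 0, 0], [0, 0, 0], [0, 0, 0], [0, 0, 0], [0, 0, 0], [0, 0, 0], [0, 0, 0]], "twist": [0, 0, 0, 0, 0, 0, 0, 0]}}

```text
time: 22.35
tool_pos: [550.8, -194.8, 62.6]
tcp_rot: [-3.141, -0.001, 3.141]
contact_force: [-4.8, -1.1, 1.7]
grip_width: 0.6
finger_force: 2.8
```

Call:
{"method": "jog_arm", "body": {"dp": [[0.003, 0, 0], [0.005, 0, 0], [0.01, 0, 0], [0, 0, -0.02], [0, 0, -0.04], [0, 0, -0.05], [0.04, 0, -0.02], [0.04, 0, 0], [0.04, 0, 0], [0, 0, 0]], "twist": [0, 0, 0, 0, 0, 0, 0, 0, 0, 0]}}

```text
time: 23.6
tool_pos: [411.2, -194.0, 193.0]
tcp_rot: [3.141, -0.0, 3.14]
contact_force: [-0.5, -0.5, 0.8]
grip_width: 0.7
finger_force: 0.0
```

Run:
```python
from h import *
o=bot.get_obs();print(o['tool_pos'],o['contact_force'])
for z in(114,104):print(z,proj('side',(618,-133,z)),proj('wrist',(618,-133,z)),proj('top',(618,-133,z)))
for c in('side','wrist','top'):
    im=bot.capture(c)
    for d in bot.masks_of(c,'pin_head'):
        p=d['pixels'];r,k=np.nonzero(p);print(c,d['bbox'],round(d['confidence'],2),r.min(),r.max())
s=cv2.imread('pics/g3.png');im=bot.capture('side');print('now',im[146:175,355].mean(1).astype(int),'\nthen',cv2.resize(s[:,500:],(40,70),interpolation=cv2.INTER_AREA)[26:55,20].mean(1).astype(int))
```

```text
[ 411.2130938  -194.00731495  192.96114885] [-0.53330846 -0.54762423  0.80709987]
114 (np.float64(355.88641272343295), np.float64(153.35279798659013)) (np.float64(376.8563677429331), np.float64(389.43597336818874)) (np.float64(264.75436193991806), np.float64(162.10199832757272))
104 (np.float64(355.80648725481143), np.float64(157.45721018834465)) (np.float64(375.15913222237737), np.float64(381.09825186764886)) (np.float64(265.316510214655), np.float64(163.70001359765268))
side [265.8, 244.6, 13.7, 45.4] 0.62 221 266
side [359.6, 246.6, 11.5, 28.8] 0.59 229 263
wrist [148.2, 188.9, 67.3, 46.5] 0.62 170 208
wrist [162.6, 314.7, 31.9, 27.6] 0.59 301 327
wrist [251.5, 153.2, 28.2, 27.1] 0.24 139 162
top [270.6, 165.3, 14.1, 10.2] 0.62 159 169
top [219.9, 297.4, 29.9, 26.5] 0.46 285 310
now [189 190 190 192 202 210 191 166 172 179 166 146 132 128 115 101  95  95
  96  95  94  94 108 171 233 239 216 191 187] 
then [187 188 187 190 200 198 162 111  85  83  84  84  86  87  89  91  92  97
 109 127 142 148 166 215 244 241 216 190 185]
```

In the side image the pin's head has dropped about 4 rows, which is 10 mm, so it is seated. The arm is clear of everything.

```bash
python3 -c "
from plant import bot
print(bot.close_job())"
```

```text
the job is handed in; nothing more can be done
None
```

The pin is seated in the ring's slot: its head dropped about 10 mm in the side image. I turned the platter against it, pressed the post at about 5 N for a second, and handed the job in with the arm clear; while finding the stop, the measured force briefly reached about 19 N, just under the 20 N limit.

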